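# Start the hob under the percolator and hold its child lock

### The job

Get the coffee going on the portable hob beside the sink, with the fingertips only: press the red rocker switch over to on (push down its raised end, the one towards you), then press the green start key fully down so that it stays down, and last press the blue lock key fully down and keep it held down: the program finishes while still holding it. Keep to that order, do not press the yellow timer key, and leave the percolator and the other things standing where they are: nothing is to be grasped, lifted or shifted.

Things in the scene. Friction and masses are not known exactly. Their poses are not given: they have to be found in the camera images.
- hob: portable one-plate hob, fixed, 290 mm deep (x, away from the robot) by 270 wide (y) by 55 high; origin: centre of its underside. The four controls stand in a row across the aluminium strip along its front edge, 103 mm in front of the centre, 64 mm apart, bezels on the hob's top (z 55 mm); which control has which place differs from time to time
- switch (a joint): tilt of the red rocker switch, rad: -0.16 off (as it starts, the half towards the robot raised), +0.16 on (that half pressed down until it lies level). It stays where it is left; about 2 N on the raised end turns it
- switch_on_end (a point): point on top of the rocker half towards the robot (marked by a white bar), 18 mm from the pivot. The red rocker is 52 mm long front to back and 26 wide; its two 26 mm halves rise outwards in a shallow V. Off, this point is about 16 mm above the hob's top; on, 10 mm (4 mm above its bezel). The point moves with the rocker
- switch_base: the dark bezel (fixed, 64 x 46 x 6 mm, with the red rocker it carries); origin: centre of its underside, on the top of the hob; x points from the robot's side to the back of the hob, z up
- start_key (a joint): how far the green key is pressed, m: 0 up, 0.007 fully down. It stays down where it is left; it takes about 2.5 N to move
- start_key_top (a point): centre of the top of the green start key, a round key, 28 mm across, in a dark bezel 64 x 46 mm and 6 mm high; it moves straight down 7 mm, its top standing 11 mm above the bezel when up and 4 mm when down. The point moves with the key
- lock_key (a joint): how far the blue key is pressed, m: 0 up, 0.007 fully down. A spring lifts it again: about 2 N to start, 5 N when fully down
- lock_key_top (a point): centre of the top of the blue lock key, a round key, 28 mm across, in a dark bezel 64 x 46 mm and 6 mm high; it moves straight down 7 mm, its top standing 11 mm above the bezel when up and 4 mm when down. The point moves with the key
- lock_key_base: the dark bezel (fixed, 64 x 46 x 6 mm, with the blue key it carries); origin: centre of its underside, on the top of the hob; x points from the robot's side to the back of the hob, z up
- timer_key (a joint): how far the yellow key is pressed, m: 0 up, 0.007 fully down; sprung like the blue one. Not to be pressed
- timer_key_top (a point): centre of the top of the yellow timer key, a round key, 28 mm across, in a dark bezel 64 x 46 mm and 6 mm high; it moves straight down 7 mm, its top standing 11 mm above the bezel when up and 4 mm when down. 
- percolator: white metal coffee percolator with a black handle, loose, 148 x 247 mm over spout and handle and 214 mm high, standing on the hob's black plate about 155 mm behind the row of controls; origin: its underside, y towards the handle
- egg_timer: round cream kitchen timer with a red grip, loose, 62 mm wide, 56 mm high, beside the hob on its right; origin: centre of its underside
- salt_shaker: glass salt shaker with a grey cap, loose, 44 mm wide, 90 mm high, beside the hob on its left; origin: centre of its underside
- car_key: black car key with a ring, loose, 42 x 126 x 16 mm, lying in front of the sink; origin: centre of its underside
- scourer: green scouring pad, loose, 61 x 91 x 11 mm, lying in front of the sink; origin: centre of its underside

How it is judged (in metres and radians):
On the way, in this order (a step that is already met when the one before it is completed fails the run):
1. the red rocker is switched on (value of joint switch above 0.1 rad), for 0.2 s.
2. with the rocker on, the green start key is pressed down (value of joint switch above 0.1 rad and value of joint start_key above 0.005 m), for 0.2 s.
3. the blue lock key is pressed down by the fingers (all of step 2 and value of joint lock_key above 0.0045 m and contact force between the fingers and lock_key_base above 1 N), for 0.3 s.
At the end, for the whole second after the job is handed in: The rocker is on (above 0.1 rad), the green key is down (over 5 mm), the blue key is held down (over 4.5 mm) by the fingers with more than 1 N, the yellow key is up (under 2.5 mm), and no bystander is more than 20 mm from where it stood (all of step 3 and value of joint timer_key below 0.0025 m and not (distance of percolator from where it was at the start of the episode above 0.02 m) and not (distance of egg_timer from where it was at the start of the episode above 0.02 m) and not (distance of salt_shaker from where it was at the start of the episode above 0.02 m) and not (distance of car_key from where it was at the start of the episode above 0.02 m) and not (distance of scourer from where it was at the start of the episode above 0.02 m)); the arm keeps its last pose, push and grip.
It fails at once if the green key is pressed (over 3 mm) while the rocker is not on (value of joint start_key above 0.003 m and not (value of joint switch above 0.1 rad)).
It fails at once if the blue key is pressed (over 3 mm) while the green key is not down (value of joint lock_key above 0.003 m and not (value of joint start_key above 0.005 m)).
It fails at once if the yellow timer key is pressed (over 2.5 mm) (value of joint timer_key above 0.0025 m).
It fails at once if the percolator or another loose thing is lifted, carried, knocked or shifted by more than 20 mm (distance of any of percolator, egg_timer, salt_shaker, car_key, scourer from where it was at the start of the episode above 0.02 m).
It fails at once if the percolator is tipped by more than 0.2 rad (angle between percolator's own z axis and vertical above 0.2 rad).
It also fails if it takes over 42 s, if anything falls off the work surface, if the arm or the gripper's body presses on something with over 40 N, if the wrist force passes 120 N, or if a joint passes its speed limit or range.

### The arm

A 6-joint arm with a two-finger parallel gripper is mounted at the origin on a cart in front of the work surface, level with it; the furniture and walls round the work are solid. World frame = base frame: x ahead of the robot, y to its left, z up, the work surface at z = 0. Lengths are in mm, angles in rad, forces in N, time in s.
With the tool pointing down it reaches from about 275 to 850 mm from the base axis. Payload 5.2 kg.
Tool frame: the origin (TCP) lies midway between the tips of the shut fingers; the grasp point (between the pads) lies 19 mm behind it (robot.hold_point_z is the distance from the TCP to the grasp point, in mm); z points along the fingers, y is the line along which they close (so a half turn about z gives the same grasp; the last joint's range is limited). The gripper opens to 85 mm and grips with 20 to 120 N. Pads are 22 mm wide; open, the fingers measure 114 mm over their backs; the gripper's body (76 mm by 85 mm) begins 54 mm behind the grasp point. The pads swing forward as they close: fully open they stand 13 mm farther back than shut.
Start: joints at [-1.44, 0.259, 1.535, -0, 1.348, -0.203], TCP at [180.22, -519.64, 231.31] pointing down, gripper open.
Joint ranges: [-3.14, 3.14], [-0.91, 2.08], [0.19, 2.58], [-1.22, 4.36], [0.22, 2.71], [-3.12, 3.12]. Speed limits (rad/s): [2.57, 2.57, 3.14, 3.14, 3.14, 3.14].

### API

Orientations are given as a rotation vector (axis times angle).
In Python, from cell import robot gives the robot as it stands. The module is installed in compiled form; this text tells all that it offers.
- The arm moves only by the tool jog_arm, never from a script. Its argument "deltas" is one flat list of numbers, 5 for each row, row after row: the finger opening in m, from 0 to 0.0854, then the shift along the tool's x, y, z in m, then the turn about the tool's z in degrees. In form: [hand, tx, ty, tz, yaw, hand, tx, ty, tz, yaw, ...]. A call has 1 to 8 rows; each row is the pose to reach, as a shift and turn from the pose commanded when the call began, along the tool's axes at that moment; what a row does not reach only later rows make up. A row lasts 1/12 s, in which the tool goes at most 41.7 mm and 7.16 degrees, less where a joint would pass 70% of its speed; a pose out of reach is approached as far as the arm can. A call with a gripper value outside its range is refused whole. The fingers move at their own pace and stop on an object; the grip force is fixed at half the most. Time passes only in rows, so rows that repeat a pose let the fingers close. It gives the time, the measured TCP pose, the force, the opening and the grip force at its end, in the units of the state.
- robot.sense(): the state, without advancing time (a new reading comes with each control period).
- robot.capture(name): name is "scene" or "side" or "wrist"; returns a dict with "frame" (480x640x3 uint8, blue, green, red), "range_z" (480x640 float32, mm along the optical axis (not along the pixel's ray), 0 where there is no reading), "fx", "fy", "cx", "cy" (pixels), "dist_coeffs" ([k1, k2, p1, p2, k3] as OpenCV has them; the pictures are not rectified), "extrinsics" (4x4, takes a point from camera to world coordinates); the wrist camera has in their place "tool_from_camera" (4x4, takes a point from camera to tool coordinates, whose origin is the TCP and whose axes are the flange's). Camera axes: x right, y up, looking along -z (the intrinsics and any distortion apply to the point x, -y, -z); pixel columns grow to the right and rows downward; lengths in mm; the calibration is good to about 2 mm. A picture is of the moment at which its call begins: read the wrist's pose just before it.
- robot.hand_in(): hands the job in; it is judged then, once.
Trained networks look in the newest picture that a camera, given by its name, has taken for a name from the list of things; names that differ only in an ending like _2 or _b are one class to them, and where a whole thing is asked for, a point or a joint stands for the part that bears it (a point fixed in the world has none). Each returns a list of dicts, best first, with "p" (0 to 1); they miss things now and then, are a little off and sometimes report something else, mostly with a low value. They report only what shows in the picture. A call takes as long as a camera call.
- robot.spot_in(name, camera): "bbox" ([left, top, width, height] in pixels, round what is visible of it).
- robot.landmark_of(name, camera): "at" ([row, column] in pixels: a listed point, or the origin of a listed thing).
The state is a dict: "t": time; "joints": joint angles; "joint_vel": joint speeds; "effort": joint torques, N m; "position": TCP position; "eef_rot": TCP orientation; "force": force on the tool from outside, world axes, zero at the start; "ft_torque": the same for the moment, N m; "gripper_width": opening from 0.0 (shut) to 1.0 (fully open); "gripper_force": force on a finger pad.
Only numpy, scipy, OpenCV 4.12 (cv2) and the standard library are available. Lean on these libraries where they do the work, as an engineer would, in place of code of your own. Each camera call takes 0.05 s, during which the arm holds its last target. There are 200 camera calls.

## Working session

There is one attempt and no reset: what is moved stays moved. The work goes in short steps, Python scripts to look and compute and a tool call to move; the robot and the scene stay as the last step left them, time stands still between calls to the robot, and variables do not carry over. Pictures are saved under pics/ and viewed, at most 10 in all, crops included, and the job is handed in when it is done.

Besides the shell and the picture viewer there is one more tool, called after "Call:" as name(argument=value, ...), one argument or row to a line, values as JSON. jog_arm: Moves the arm, as the interface text tells. Its arguments: {"type":"object","properties":{"deltas":{"type":"array","items":{"type":"number"}}},"required":["deltas"]}

```bash
mkdir -p pics; cat > h.py <<'E'
import numpy as np, cv2
from scipy.spatial.transform import Rotation as R
from cell import robot
NAMES=["switch_on_end","switch_base","start_key_top","lock_key_top","timer_key_top"]
def ext(c,s):
    if "extrinsics" in c: return np.array(c["extrinsics"])
    T=np.eye(4);T[:3,:3]=R.from_rotvec(s["eef_rot"]).as_matrix();T[:3,3]=s["position"]
    return T@np.array(c["tool_from_camera"])
def ray(c,T,px):
    K=np.array([[c["fx"],0,c["cx"]],[0,c["fy"],c["cy"]],[0,0,1.]])
    r,k=px
    u=cv2.undistortPoints(np.array([[[k,r]]],float),K,np.array(c["dist_coeffs"],float))[0,0]
    return T[:3,:3]@np.array([u[0],-u[1],-1]),T[:3,3]
def at_depth(c,T,px):
    d,o=ray(c,T,px);r,k=int(round(px[0])),int(round(px[1]))
    z=c["range_z"][max(r-1,0):r+2,max(k-1,0):k+2];z=z[z>0]
    return o+d*np.median(z) if len(z) else None
def at_z(c,T,px,z):
    d,o=ray(c,T,px);return o+d*(z-o[2])/d[2]
def look(cam,names=NAMES,hz={}):
    s=robot.sense();c=robot.capture(cam);T=ext(c,s)
    for n in names:
        for a in robot.landmark_of(n,cam)[:2]:
            p=at_depth(c,T,a["at"]);q=at_z(c,T,a["at"],hz.get(n,{"switch_on_end":71,"switch_base":55}.get(n,72)))
            print(cam,n,round(a["p"],2),np.round(a["at"],1),"depth",None if p is None else p.round(1),"plane",q.round(1))
    return c,T,s
E
python3 - <<'E'
from h import *
s=robot.sense();print(s["t"],s["position"],s["eef_rot"],s["force"]);print(R.from_rotvec(s["eef_rot"]).as_matrix().round(3))
for n in("scene","side"):
    c,T,s=look(n);cv2.imwrite(f"pics/{n}0.png",c["frame"])
E
```

```text
0.0 [ 180.15786675 -519.0896511   230.47968534] [-3.09612662e+00 -5.21603765e-01 -1.51095828e-04] [-0.32865742  0.0984651   0.80276488]
[[ 0.945  0.328 -0.   ]
 [ 0.328 -0.945  0.002]
 [ 0.    -0.002 -1.   ]]
scene switch_on_end 0.46 [293.8 266.6] depth [481.8 179.4  75.6] plane [484.8 176.7  71. ]
scene switch_on_end 0.31 [296.9 257.4] depth [495.  195.   69.1] plane [493.8 196.1  71. ]
scene switch_base 0.72 [299.8 257.7] depth [490.1 199.2  67. ] plane [497.9 192.6  55. ]
scene start_key_top 0.53 [255.6 288.4] depth [525.1  63.   74.6] plane [526.9  61.2  72. ]
scene lock_key_top 0.68 [238.5 300.1] depth [542.9   2.8  73.8] plane [544.2   1.4  72. ]
scene timer_key_top 0.49 [272.  272.3] depth [518.7 123.3  73.1] plane [519.4 122.6  72. ]
side switch_on_end 0.78 [279.5 310.4] depth [505.2 146.6  57.2] plane [494.7 173.1  71. ]
side switch_base 0.83 [293.8 303.5] depth [494.8 208.6  57.3] plane [496.5 204.5  55. ]
side start_key_top 0.46 [252.9 311.3] depth [550.2  26.4  61.6] plane [541.   49.8  72. ]
side lock_key_top 0.53 [245.1 314.9] depth [549.8   4.6  72.5] plane [550.2   3.5  72. ]
side timer_key_top 0.43 [270.4 309.8] depth [511.2 134.3  71. ] plane [510.4 136.4  72. ]
```

View pics/scene0.png

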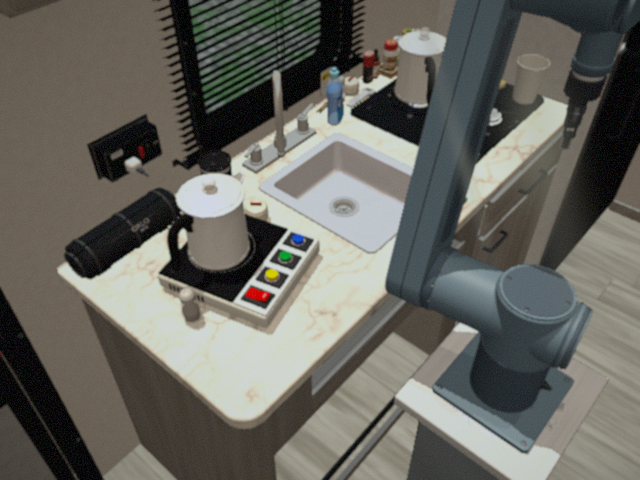

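View pics/side0.png

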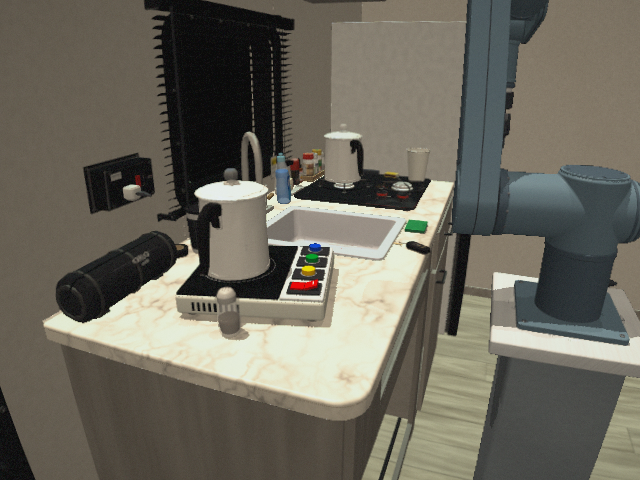

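The scene picture shows the row, nearest the salt shaker first: red (col 258, row 295), yellow (271, 275), green (285, 257), blue (298, 240). The networks agree with this, and the hob is yawed about +14°. Next I move to a wrist view with the fingers shut.

Call:
jog_arm(
  deltas=[0,0.027,-0.03,0,0,0,0.054,-0.06,0,0,0,0.081,-0.09,0,0,0,0.108,-0.12,0,0,0,0.135,-0.15,0,0,0,0.162,-0.18,0,0,0,0.189,-0.21,0,0,0,0.216,-0.24,0,0],
)

```text
t: 1.27
position: [305.9, -220.4, 231.5]
eef_rot: [3.097, 0.521, 0.001]
force: [0.6, -0.8, 0.6]
gripper_width: -0.002
gripper_force: 0.0
```

Call:
jog_arm(
  deltas=[0,0.027,-0.03,0,0,0,0.054,-0.06,0,0,0,0.081,-0.09,0,0,0,0.108,-0.12,0,0,0,0.135,-0.15,0,0,0,0.162,-0.18,0,0,0,0.189,-0.21,0,0,0,0.216,-0.24,0,0],
)

```text
t: 1.93
position: [431.5, 77.6, 231.7]
eef_rot: [3.097, 0.522, 0.002]
force: [1.0, -0.6, -0.1]
gripper_width: 0.002
gripper_force: 0.0
```

```bash
python3 - <<'E'
from h import *
s=robot.sense();print(s["t"],s["position"],s["gripper_width"],s["force"])
c,T,s=look("wrist");print(np.array(c["tool_from_camera"]).round(2));cv2.imwrite("pics/w1.png",c["frame"])
M=R.from_rotvec(s["eef_rot"]).as_matrix();print(M.round(3))
E
```

```text
1.9333 [431.49230831  77.63941044 231.6906942 ] 0.0017943138942100533 [ 1.02858385 -0.617478   -0.08298163]
wrist switch_on_end 0.82 [103.  216.4] depth [487.7 182.8  68.7] plane [487.9 182.2  71. ]
wrist switch_base 0.83 [ 85.8 223. ] depth [501.5 182.4  64. ] plane [501.2 184.6  55. ]
wrist start_key_top 0.63 [ 93.5 382.2] depth [535.8  64.1  71.2] plane [535.7  64.2  72. ]
wrist lock_key_top 0.56 [105.4 461.8] depth [548.7   2.6  71.6] plane [548.6   2.7  72. ]
wrist timer_key_top 0.85 [ 90.7 296.6] depth [516.2 126.4  70.8] plane [516.2 126.3  72. ]
[[  -0.      0.95    0.33   83.42]
 [   1.      0.     -0.     -0.29]
 [  -0.      0.33   -0.95 -141.82]
 [   0.      0.      0.      1.  ]]
[[ 0.945  0.328  0.001]
 [ 0.328 -0.945 -0.   ]
 [ 0.001  0.001 -1.   ]]
```

View pics/w1.png

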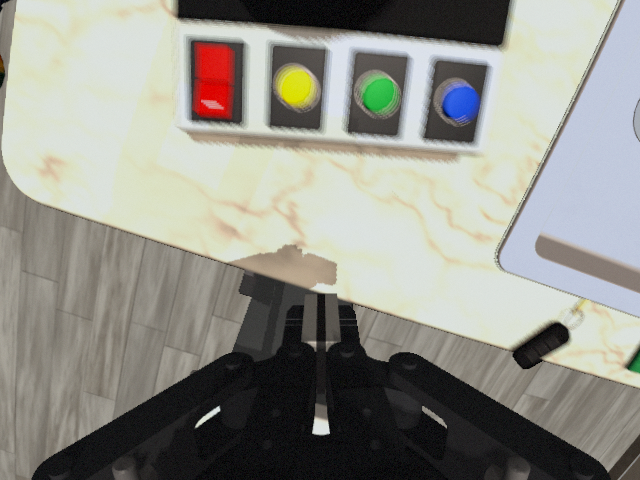

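The wrist view shows the red rocker with its white bar at (213, 103), yellow at (297, 88), green at (379, 95) and blue at (460, 103). All are consistent with 64 mm spacing and a yaw of about 14.7°. I go over the rocker's near end first.

Call:
jog_arm(
  deltas=[0,0.029,-0.027,0,1.5,0,0.057,-0.055,0,3,0,0.085,-0.082,0,4.4,0,0.085,-0.082,0.035,4.4,0,0.085,-0.082,0.07,4.4,0,0.085,-0.082,0.105,4.4,0,0.085,-0.082,0.135,4.4,0,0.085,-0.082,0.135,4.4],
)

```text
t: 2.9
position: [480.4, 177.9, 91.0]
eef_rot: [3.116, 0.397, -0.018]
force: [-0.8, -1.1, -1.1]
gripper_width: -0.002
gripper_force: 0.0
```

```bash
python3 - <<'E'
from h import *
c,T,s=look("wrist");cv2.imwrite("pics/w2.png",c["frame"])
print(s["t"],s["position"],s["force"]);print(R.from_rotvec(s["eef_rot"]).as_matrix().round(3))
E
```

```text
wrist switch_on_end 0.86 [277.9 314.7] depth [485.  182.3  69.7] plane [485.6 182.4  71. ]
wrist switch_base 0.67 [232.1 316.5] depth [505.9 186.8  64.2] plane [502.8 186.1  55. ]
wrist start_key_top 0.78 [244.1 581.9] depth [534.   63.5  70.9] plane [534.2  64.4  72. ]
wrist timer_key_top 0.61 [246.4 452.3] depth [517.3 124.7  71.4] plane [517.5 124.9  72. ]
2.9 [480.35556134 177.91180541  90.96180466] [-0.84958943 -1.09289194 -1.10634212]
[[ 0.968  0.251 -0.011]
 [ 0.251 -0.968 -0.002]
 [-0.011 -0.001 -1.   ]]
```

View pics/w2.png

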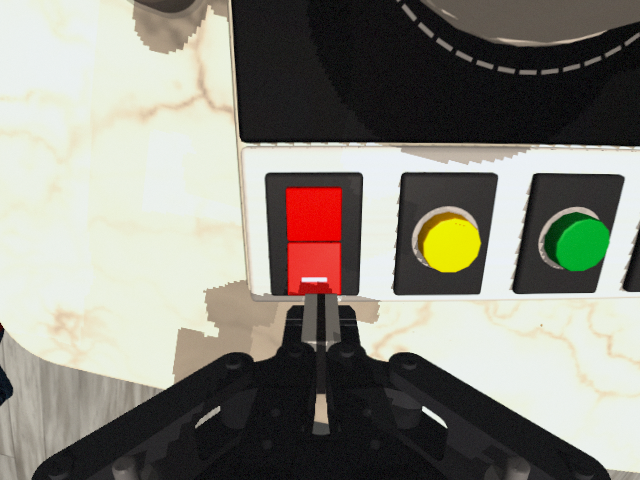

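Call:
jog_arm(
  deltas=[0,0,0,0,0,0,0,0,0,0],
)

```text
t: 3.37
position: [485.4, 180.8, 97.7]
eef_rot: [-3.116, -0.403, -0.004]
force: [0.4, 0.4, -0.1]
gripper_width: 0.002
gripper_force: 0.0
```

Call:
jog_arm(
  deltas=[0,0,-0.002,0.012,0,0,0,-0.002,0.02,0,0,0,-0.002,0.026,0,0,0,-0.002,0.03,0,0,0,-0.002,0.033,0,0,0,-0.002,0.033,0,0,0,-0.002,0.033,0],
)

```text
t: 3.95
position: [483.3, 182.6, 64.9]
eef_rot: [3.115, 0.403, -0.002]
force: [-7.8, -1.5, 17.3]
gripper_width: -0.001
gripper_force: 8.9
```

Call:
jog_arm(
  deltas=[0,0,0,0,0,0,0,0,0,0,0,0,0,-0.015,0,0,0,0,-0.04,0,0,0,0,-0.04,0],
)

```text
t: 4.37
position: [486.8, 183.2, 107.1]
eef_rot: [-3.116, -0.403, -0.011]
force: [0.7, 0.4, -0.4]
gripper_width: 0.002
gripper_force: 0.0
```

```bash
python3 - <<'E'
from h import *
c,T,s=look("wrist",hz={"switch_on_end":65});cv2.imwrite("pics/w3.png",c["frame"])
print(s["t"],s["position"],s["force"]);print(R.from_rotvec(s["eef_rot"]).as_matrix().round(3))
for r in range(245,300,6): print(r,[at_depth(c,T,(r,k)).round(1)[2] for k in (300,315,330)])
E
```

```text
wrist switch_on_end 0.59 [273.9 321.4] depth [485.  182.4  63.9] plane [485.5 182.5  65. ]
wrist switch_base 0.65 [239.5 322.7] depth [504.8 186.9  65.4] plane [501.3 185.9  55. ]
wrist start_key_top 0.57 [251.7 563.2] depth [532.1  63.4  71.2] plane [532.2  64.   72. ]
wrist timer_key_top 0.78 [250.  445.5] depth [517.2 125.1  71.4] plane [517.3 125.4  72. ]
4.3667 [486.80195894 183.15020335 107.08455915] [ 0.70593712  0.37943113 -0.40026574]
[[ 0.967  0.254  0.007]
 [ 0.254 -0.967  0.001]
 [ 0.007  0.001 -1.   ]]
245 [np.float64(63.8), np.float64(63.1), np.float64(63.7)]
251 [np.float64(64.1), np.float64(64.9), np.float64(64.4)]
257 [np.float64(63.7), np.float64(64.3), np.float64(63.8)]
263 [np.float64(64.2), np.float64(63.5), np.float64(64.0)]
269 [np.float64(64.0), np.float64(64.2), np.float64(64.4)]
275 [np.float64(64.4), np.float64(64.4), np.float64(64.4)]
281 [np.float64(63.9), np.float64(63.7), np.float64(64.2)]
287 [np.float64(64.3), np.float64(64.3), np.float64(64.5)]
293 [np.float64(60.0), np.float64(109.4), np.float64(108.8)]
299 [np.float64(53.4), np.float64(115.2), np.float64(115.3)]
```

View pics/w3.png

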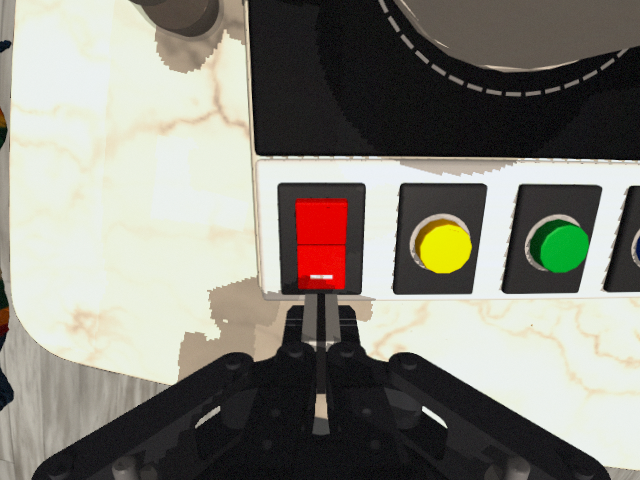

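The near rocker half is level at z 64, so the rocker is on. Next is green at (533, 64).

Call:
jog_arm(
  deltas=[0,0.004,0.032,0,0,0,0.008,0.064,0,0,0,0.012,0.096,0,0,0,0.0165,0.127,0,0,0,0.0165,0.127,0,0,0,0.0165,0.127,0,0,0,0.0165,0.127,0,0],
)

```text
t: 5.25
position: [531.5, 64.2, 102.4]
eef_rot: [-3.115, -0.401, 0.003]
force: [-0.3, 0.0, 0.7]
gripper_width: 0.001
gripper_force: 0.0
```

```bash
python3 - <<'E'
from h import *
c,T,s=look("wrist",["start_key_top","lock_key_top"]);s=robot.sense();print(s["t"],s["position"],s["force"])
E
```

```text
wrist start_key_top 0.65 [275.7 322.6] depth [533.7  63.9  70.8] plane [534.2  64.1  72. ]
wrist lock_key_top 0.66 [276.9 449.7] depth [549.6   0.9  71.5] plane [549.8   1.1  72. ]
5.4 [531.5233985   65.10974251 102.95239287] [ 0.18675914 -0.52932139 -0.66047279]
```

Call:
jog_arm(
  deltas=[0,0.002,0.001,0.013,0,0,0.002,0.001,0.024,0,0,0.002,0.001,0.032,0,0,0.002,0.001,0.036,0,0,0.002,0.001,0.04,0,0,0.002,0.001,0.04,0,0,0.002,0.001,0.04,0,0,0.002,0.001,0.04,0],
)

```text
t: 6.07
position: [533.9, 64.6, 64.8]
eef_rot: [-3.115, -0.404, 0.0]
force: [-5.8, 2.1, 12.9]
gripper_width: 0.002
gripper_force: 6.2
```

Call:
jog_arm(
  deltas=[0,0,0,0,0,0,0,0,0,0],
)

```text
t: 6.23
position: [533.9, 64.5, 64.8]
eef_rot: [-3.115, -0.404, 0.0]
force: [-4.7, 2.7, 11.5]
gripper_width: 0.002
gripper_force: 6.2
```

Call:
jog_arm(
  deltas=[0,0,0,-0.015,0,0,0,0,-0.04,0,0,0,0.02,-0.04,0,0,0,0.045,-0.04,0,0,-0.001,0.065,-0.04,0,0,-0.001,0.065,-0.04,0,0,-0.001,0.065,-0.04,0,0,-0.001,0.065,-0.04,0],
)

```text
t: 6.9
position: [549.6, 1.0, 103.2]
eef_rot: [-3.115, -0.402, 0.001]
force: [-0.4, -0.2, -0.9]
gripper_width: 0.003
gripper_force: 0.0
```

```bash
python3 - <<'E'
from h import *
c,T,s=look("wrist",["switch_on_end","start_key_top","lock_key_top","timer_key_top"]);s=robot.sense();print(s["t"],s["position"],s["force"])
cv2.imwrite("pics/w4.png",c["frame"])
E
```

```text
wrist start_key_top 0.64 [271.3 199.5] depth [534.1  63.9  63.9] plane [538.4  62.1  72. ]
wrist lock_key_top 0.91 [279.1 317.6] depth [549.2   2.7  71.2] plane [549.5   2.8  72. ]
7.15 [549.79154101   1.27136284 103.25594325] [ 0.3533012   0.15274851 -0.35711109]
```

View pics/w4.png

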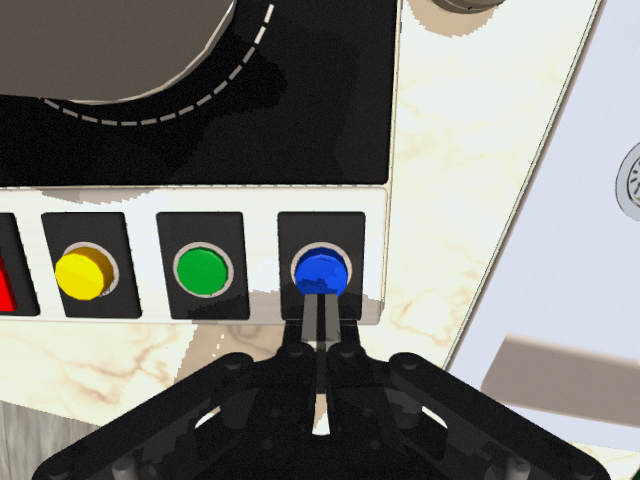

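Green is down (z 64, centred at 201, 270) and blue is right ahead of the fingers at (320, 275). Now I press blue and hold it.

Call:
jog_arm(
  deltas=[0,0,-0.001,0.013,0,0,0,-0.001,0.024,0,0,0,-0.001,0.032,0,0,0,-0.001,0.037,0,0,0,-0.001,0.041,0,0,0,-0.001,0.041,0,0,0,-0.001,0.041,0,0,0,-0.001,0.041,0],
)

```text
t: 7.82
position: [549.3, 1.9, 64.8]
eef_rot: [-3.115, -0.403, 0.0]
force: [-8.7, 2.4, 22.6]
gripper_width: -0.0
gripper_force: 11.6
```

Call:
jog_arm(
  deltas=[0,0,0,0,0,0,0,0,0,0,0,0,0,0,0,0,0,0,0,0],
)

```text
t: 8.15
position: [549.4, 1.9, 64.8]
eef_rot: [-3.115, -0.403, -0.0]
force: [-8.1, 2.8, 24.4]
gripper_width: 0.001
gripper_force: 11.5
```

Blue is bottomed at the same height as green (64.8 mm), with a steady 24 N against a 5 N spring. Handing in.

```bash
python3 -c "
from cell import robot
print(robot.hand_in())"
```

```text
the job is handed in; nothing more can be done
None
```

I pressed the rocker on, then the green key down, and the blue key was held down with about 24 N at hand-in (t ≈ 8 s); I kept clear of the yellow key and the loose things, and the hand-in call returned no verdict.

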